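# Set out the pottery template that matches the sample

## Task

Beside the blue bins on the workbench lies a white board with a green fired sample and an empty cork pad. Find the wooden template in the bins that has the same outline as the sample, and lay it flat, knob up, in the middle of the cork pad, ready for cutting the next piece; leave the templates that do not match in their bins.

Things in the scene. Friction and masses are not known exactly. Their poses are not given: they have to be found in the camera images.
- vase_template: Loose light-wood template, 12 mm thick, about 90 g, vase outline 109 x 68 mm (round belly, neck, lip and foot); dark round knob on top, 26 mm wide, 28 high. Origin: knob axis, underside; z up. Lies knob up, any yaw, near the middle of one of 3 blue open bins in a row, one template each (148 mm square inside, floor 4 mm thick, rim 30 mm over bench); which bin varies.
- flower_template: Loose light-wood template, 12 mm thick, about 90 g, four-petal flower outline 106 x 106 mm; dark round knob on top, 26 mm wide, 28 high. Origin: knob axis, underside; z up. Lies knob up, any yaw, near the middle of one of 3 blue open bins in a row, one template each (148 mm square inside, floor 4 mm thick, rim 30 mm over bench); which bin varies.
- gourd_template: Loose light-wood template, 12 mm thick, about 90 g, gourd outline 112 x 68 mm (two round lobes, short stem); dark round knob on top, 26 mm wide, 28 high. Origin: knob axis, underside; z up. Lies knob up, any yaw, near the middle of one of 3 blue open bins in a row, one template each (148 mm square inside, floor 4 mm thick, rim 30 mm over bench); which bin varies.
- board: Fixed white board, 330 x 160 x 12 mm, left or right of the bins. At one end a brown cork pad, 136 mm square, its top 14 mm over the bench; at the other a green fired sample, 10 mm thick, vase outline 109 x 68 mm (round belly, neck, lip and foot), without knob, fixed. Origin: centre of the pad, at bench height; x points along the board to the sample, whose middle is 160 mm away; z up.
Mind the look-alikes: they are no part of the job. Leave any pink or purple look-alike of the vase_template alone.

How it is judged:
At the end, for the whole second after the job is handed in: The template with the sample's outline lies flat (within 6 degrees), knob up and still on the cork pad, its centre within 20 mm of the pad's centre; the other two templates are in their bins, within 60 mm of where they started (horizontal distance between vase_template and board below 0.02 m and z of vase_template in the frame of board between 0.008 and 0.02 m and angle between vase_template's own z axis and vertical below 0.1 rad and linear speed of vase_template below 0.02 m/s and distance of each of flower_template, gourd_template from where it was at the start of the episode below 0.06 m); the robot touches nothing.
It also fails if it takes over 40 s, if anything falls off the work surface, if the arm or the gripper's body presses on something with over 40 N, if the wrist force passes 120 N, or if a joint passes its speed limit or range.

## Robot

A 6-joint arm with a two-finger parallel gripper is mounted at the origin on the work surface. World frame = base frame: x ahead of the robot, y to its left, z up, the work surface at z = 0. Lengths are in m, angles in rad, forces in N, time in s.
With the tool pointing down it reaches from about 0.375 to 0.975 m from the base axis. Payload 3.8 kg.
Tool frame: the origin (TCP) lies midway between the tips of the shut fingers; the grasp point (between the pads) lies tcp_to_grasp behind it (tcp_to_grasp is the distance from the TCP to the grasp point, in m); z points along the fingers, y is the line along which they close (so a half turn about z gives the same grasp; the last joint's range is limited). The gripper opens to 88 mm and grips with 3 to 60 N. Pads are 18 mm wide; open, the fingers measure 123 mm over their backs; the gripper's body (75 mm by 187 mm) begins 45 mm behind the grasp point.
Start: joints at [-1.207, 0.264, 1.604, -0, 1.274, -0.037], TCP at [0.263, -0.622, 0.239] pointing down, gripper open.
Joint ranges: [-2.63, 2.63], [-0.94, 2.18], [0.31, 2.57], [-1.31, 4.45], [0, 2.66], [-2.55, 2.55]. Speed limits (rad/s): [2.57, 2.57, 3.14, 3.14, 3.14, 3.14].

## Interface

Orientations are given as [roll, pitch, yaw] about the fixed x, y, z axes, in that order (R = Rz(yaw) Ry(pitch) Rx(roll)).
In Python, from station import * gives the robot as it stands. The module is installed in compiled form; this text tells all that it offers.
- The arm moves only by the tool jog_arm, never from a script. Its argument "commands" is a list of rows, each an object of numbers: "x", "y", "z": the shift along the world's x, y, z in m; "yaw": the turn about the world's z in rad. A call has 1 to 8 rows; each row shifts and turns the commanded pose from where the row before left it; what a row does not reach is not made up. A row lasts 1/10 s, in which the tool goes at most 50 mm and 8.59 degrees, less where a joint would pass 70% of its speed; a pose out of reach is approached as far as the arm can. A call with a gripper value outside its range is refused whole. "fingers" is the closure in counts, from 0 (fully open) to 255 (shut), set as the call begins (left out, the last holds). The fingers move at their own pace and stop on an object; "grip_force" is the grip in N (left out, the last holds). Time passes only in rows, so rows that do not move let the fingers close. It gives the time, the measured TCP pose, the force, the opening and the grip force at its end, in the units of the state.
- state(): the state, without advancing time (a new reading comes with each control period).
- camera(name): name is "scene" or "top"; returns (picture, depth): 480x640x3 uint8, red, green, blue; 480x640 float32, m along the optical axis (not along the pixel's ray), 0 where there is no reading.
- camera_info(name): a dict with "camera_matrix" (3x3 intrinsics, pixels), "origin" and "orientation" of the camera in the world. Camera axes: x right, y down, z forward; pixel columns grow to the right and rows downward; lengths in m; the calibration is good to about 2 mm. A picture is of the moment at which its call begins. camera_info takes no time and is no camera call.
- finish_job(): hands the job in; it is judged then, once.
The state is a dict: "time_s": time; "joint_positions": joint angles; "qvel": joint speeds; "joint_efforts": joint torques, N m; "ee_pos": TCP position; "tool_rot": TCP orientation; "force": force on the tool from outside, world axes, zero at the start; "torque": the same for the moment, N m; "gripper_width": finger opening in m; "grip_force": force on a finger pad.
Only numpy, scipy, OpenCV 4.12 (cv2) and the standard library are available. Lean on these libraries where they do the work, as an engineer would, in place of code of your own. Each camera call takes 0.05 s, during which the arm holds its last target. There are 200 camera calls.

## Working session

There is one attempt and no reset: what is moved stays moved. The work goes in short steps, Python scripts to look and compute and a tool call to move; the robot and the scene stay as the last step left them, time stands still between calls to the robot, and variables do not carry over. Pictures are saved under pics/ and viewed, at most 10 in all, crops included, and the job is handed in when it is done.

Besides the shell and the picture viewer there is one more tool, called after ">>>" by a JSON object that holds its "api" and its "payload". jog_arm: Moves the arm, as the interface text tells. Its arguments: {"type":"object","properties":{"commands":{"type":"array","items":{"type":"object","properties":{"x":{"type":"number"},"y":{"type":"number"},"z":{"type":"number"},"yaw":{"type":"number"}}}},"fingers":{"type":"number"},"grip_force":{"type":"number"}},"required":["commands"]}

```bash
mkdir -p pics; cat > h.py <<'E'
from station import *
import numpy as np, cv2
from scipy.spatial.transform import Rotation as R
def cast(n,u,v,z):
    i=camera_info(n);K=np.array(i["camera_matrix"]);o=np.array(i["origin"]);q=np.array(i["orientation"])
    M=q if q.shape==(3,3) else R.from_euler('xyz',q).as_matrix()
    d=M@np.linalg.inv(K)@np.array([u,v,1.]);return o+d*(z-o[2])/d[2]
E
python3 - <<'E'
from h import *
for n in("top","scene"):
    p,d=camera(n);cv2.imwrite(f"pics/{n}0.png",p[...,::-1]);np.save(n,d);print(camera_info(n))
s=state();print(s)
E
```

```text
{'camera_matrix': array([[470.677834  ,   0.        , 324.15596634],
       [  0.        , 470.677834  , 241.00960687],
       [  0.        ,   0.        ,   1.        ]]), 'origin': array([ 0.36139697, -0.00767287,  1.03265935]), 'orientation': array([-3.03052426, -0.0143896 , -1.55672617])}
{'camera_matrix': array([[537.26153765,   0.        , 313.80166861],
       [  0.        , 537.26153765, 246.0182651 ],
       [  0.        ,   0.        ,   1.        ]]), 'origin': array([1.54325358, 0.13078972, 0.84715031]), 'orientation': array([-2.21001782, -0.01402401,  1.72184896])}
{'time_s': 0.1, 'joint_positions': array([-1.20691164e+00,  2.64662801e-01,  1.60525289e+00,  9.12307953e-06,
        1.27369109e+00, -3.69173787e-02]), 'qvel': array([-0.0022831 , -0.00242613, -0.00177837, -0.00173797,  0.00136815,
        0.00113308]), 'joint_efforts': array([ 3.57421404e-04, -5.03618610e+01, -3.58071470e+01,  7.29574892e-02,
        2.33752228e-02, -6.60345404e-05]), 'ee_pos': array([ 0.26311528, -0.62090297,  0.23751427]), 'tool_rot': array([-3.13958022e+00, -8.30514453e-05,  4.00799304e-01]), 'force': array([ 0.69716827, -0.3245011 ,  0.81486612]), 'torque': array([ 0.07045143, -0.00837421,  0.04367826]), 'grip_force': 0.0, 'gripper_width': 0.08776414358859527}
```

View pics/top0.png

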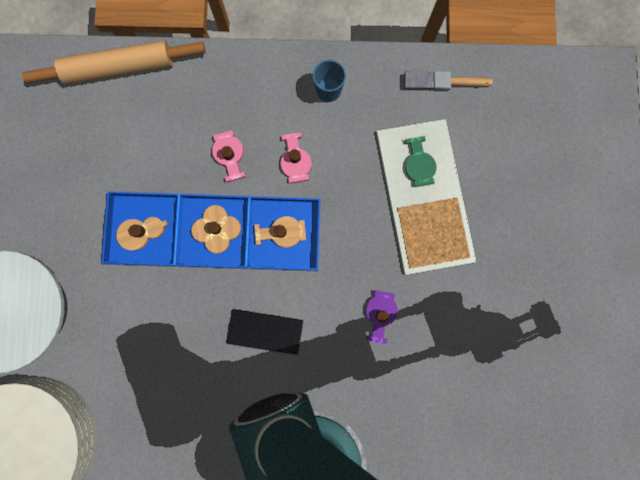

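View pics/scene0.png

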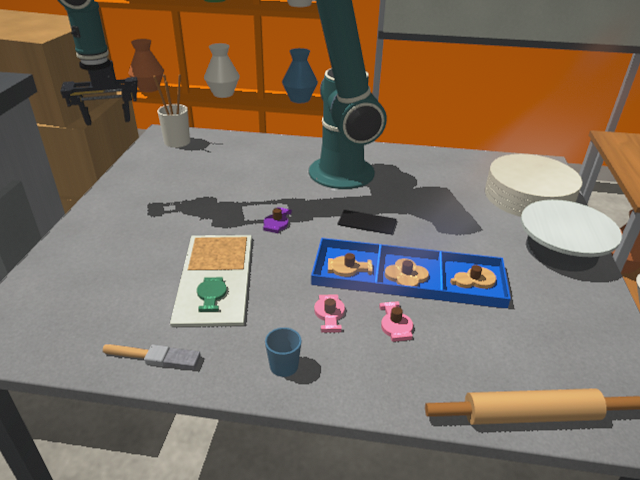

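Top view: the wooden templates in the blue bins are a gourd at (138,232), a flower at (215,229) and a vase at (285,232). The look-alikes are pink vases at (228,155) and (295,158) and a purple vase at (381,315). The wooden vase in the right-hand bin matches the green sample at (420,162), and the pad is at about (433,233). The scene view agrees, with the wooden vase at (350,265).

```bash
python3 - <<'E'
from h import *
import station
print([k for k in dir(station) if k[0]!='_'], getattr(station,'tcp_to_grasp',None))
p=cv2.imread("pics/top0.png");d=np.load("top.npy");hsv=cv2.cvtColor(p,cv2.COLOR_BGR2HSV)
c=p[180:285,225:490];cv2.imwrite("pics/crop0.png",cv2.resize(c,None,fx=3,fy=3,interpolation=cv2.INTER_CUBIC))
# height map
i=camera_info("top");K=i["camera_matrix"];M=R.from_euler('xyz',i["orientation"]).as_matrix()
v,u=np.mgrid[:480,:640];P=np.stack([(u-K[0,2])/K[0,0]*d,(v-K[1,2])/K[1,1]*d,d],-1)@M.T+i["origin"]
z=P[...,2];roi=np.zeros(z.shape,bool);roi[208:258,258:310]=1
k=roi&(hsv[...,2]<110)&((hsv[...,0]<20)|(hsv[...,0]>165))
print("dark n",k.sum(),"z pct",np.percentile(z[k],[5,50,95]))
t=roi&(z>np.percentile(z[k],95)-0.006)&k
print("knob top n",t.sum(),P[t].mean(0),P[t].min(0),P[t].max(0), u[t].mean(),v[t].mean())
w=roi&(hsv[...,0]<22)&(hsv[...,1]>50)&(hsv[...,2]>120);print("wood z",np.median(z[w]))
m=((hsv[...,0]>5)&(hsv[...,0]<22)&(hsv[...,1]>80)&(hsv[...,2]>90)).astype(np.uint8);m[:190]=0;m[:,:385]=0;m[280:]=0;m[:,490:]=0
m=cv2.morphologyEx(m,cv2.MORPH_CLOSE,np.ones((5,5)))
cs=max(cv2.findContours(m,0,1)[0],key=cv2.contourArea);r=cv2.minAreaRect(cs);print("pad",r,cast("top",*r[0],.014), "z",np.median(z[m>0]),[cast("top",*b,.014)[:2] for b in cv2.boxPoints(r)])
E
```

```text
['PlanningError', 'camera', 'camera_info', 'finish_job', 'state', 'tcp_to_grasp'] 0.0187
dark n 161 z pct [0.01226997 0.04068554 0.04463747]
knob top n 104 [0.48951647 0.07234919 0.06104551] [ 0.36139697 -0.00767287  0.03897031] [0.50310148 0.08628918 1.03265935] 279.7019230769231 230.95192307692307
wood z 0.014223720509655147
pad ((433.3691711425781, 232.30853271484375), (61.50358200073242, 61.583251953125), 79.28687286376953) [ 0.49813049 -0.25960799  0.014     ] z 0.01200620451133716 [array([ 0.551213  , -0.18083762]), array([ 0.57912059, -0.31496876]), array([ 0.44554697, -0.33763789]), array([ 0.41863633, -0.20526976])]
```

View pics/crop0.png

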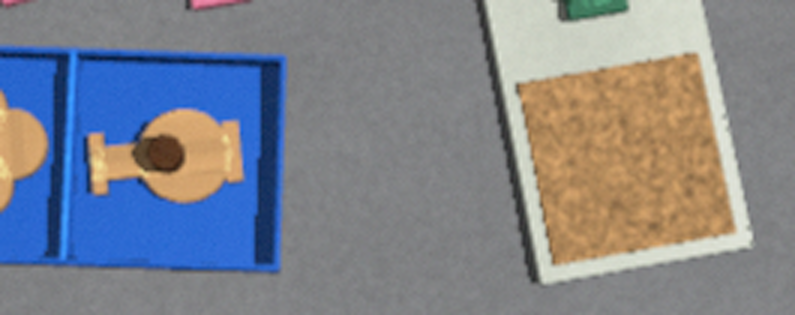

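The crop confirms the match: the wooden template has the lip, neck, round belly and foot, and its knob top is at crop (165,153), or top (280,231). I'll move towards it while refining the knob position.

```bash
python3 - <<'E'
from h import *
for n,f in(("top","pics/top0.png"),("scene","pics/scene0.png")):
    p=cv2.imread(f);hsv=cv2.cvtColor(p,cv2.COLOR_BGR2HSV)
    x,y=(280,231) if n=="top" else (350,259)
    m=((hsv[...,2]<95)&((hsv[...,0]<20)|(hsv[...,0]>165))&(hsv[...,1]>60)).astype(np.uint8)
    q=np.zeros_like(m);q[y-16:y+17,x-16:x+17]=m[y-16:y+17,x-16:x+17]
    N,l,s,c=cv2.connectedComponentsWithStats(q);k=1+s[1:,4].argmax();print(n,s[k],c[k],cast(n,*c[k],.044 if n=="top" else .032))
E
```

```text
top [269 226  17  11 137] [277.62043796 230.86861314] [0.49190397 0.07841443 0.044     ]
scene [345 257  10   9  30] [347.43333333 260.6       ] [0.50270226 0.06757583 0.032     ]
```

>>> {"api": "jog_arm", "payload": {"commands": [{"x": 0.012, "y": 0.035}, {"x": 0.012, "y": 0.035}, {"x": 0.012, "y": 0.035}, {"x": 0.012, "y": 0.035}, {"x": 0.012, "y": 0.035}, {"x": 0.012, "y": 0.035}, {"x": 0.012, "y": 0.035}, {"x": 0.012, "y": 0.035}], "fingers": 100, "grip_force": 25}}

```text
$.commands[0]: bad value
```

>>> {"api": "jog_arm", "payload": {"commands": [{"x": 0.012, "y": 0.035}, {"x": 0.012, "y": 0.035}, {"x": 0.012, "y": 0.035}, {"x": 0.012, "y": 0.035}, {"x": 0.012, "y": 0.035}, {"x": 0.012, "y": 0.035}, {"x": 0.012, "y": 0.035}, {"x": 0.012, "y": 0.035}]}}

```text
$.commands[0]: bad value
```

>>> {"api": "jog_arm", "payload": {"commands": [{"x": 0.012, "y": 0.035, "z": 0, "yaw": 0}, {"x": 0.012, "y": 0.035, "z": 0, "yaw": 0}, {"x": 0.012, "y": 0.035, "z": 0, "yaw": 0}, {"x": 0.012, "y": 0.035, "z": 0, "yaw": 0}, {"x": 0.012, "y": 0.035, "z": 0, "yaw": 0}, {"x": 0.012, "y": 0.035, "z": 0, "yaw": 0}, {"x": 0.012, "y": 0.035, "z": 0, "yaw": 0}, {"x": 0.012, "y": 0.035, "z": 0, "yaw": 0}], "fingers": 100, "grip_force": 25}}

```text
time_s: 0.9
ee_pos: [0.3593, -0.3398, 0.2382]
tool_rot: [-3.141, 0.0, 0.4]
force: [0.5, 1.0, -0.3]
gripper_width: 0.0535
grip_force: 0.0
```

>>> {"api": "jog_arm", "payload": {"commands": [{"x": 0.012, "y": 0.035, "z": 0, "yaw": 0}, {"x": 0.012, "y": 0.035, "z": 0, "yaw": 0}, {"x": 0.012, "y": 0.035, "z": 0, "yaw": 0}, {"x": 0.012, "y": 0.035, "z": 0, "yaw": 0}, {"x": 0.012, "y": 0.035, "z": 0, "yaw": 0}, {"x": 0.012, "y": 0.035, "z": 0, "yaw": 0}, {"x": 0.012, "y": 0.035, "z": 0, "yaw": 0}, {"x": 0.012, "y": 0.035, "z": 0, "yaw": 0}]}}

```text
time_s: 1.7
ee_pos: [0.4553, -0.0599, 0.2384]
tool_rot: [-3.141, 0.0, 0.401]
force: [0.7, -0.3, -0.6]
gripper_width: 0.0536
grip_force: 0.0
```

Next I go over the knob at (0.491, 0.074) and down to z of about 0.09, then check from the scene camera.

>>> {"api": "jog_arm", "payload": {"commands": [{"x": 0.009, "y": 0.034, "z": 0, "yaw": 0}, {"x": 0.009, "y": 0.034, "z": 0, "yaw": 0}, {"x": 0.009, "y": 0.034, "z": 0, "yaw": 0}, {"x": 0.009, "y": 0.032, "z": 0, "yaw": 0}, {"x": 0, "y": 0, "z": -0.05, "yaw": 0}, {"x": 0, "y": 0, "z": -0.05, "yaw": 0}, {"x": 0, "y": 0, "z": -0.048, "yaw": 0}, {"x": 0, "y": 0, "z": 0, "yaw": 0}]}}

```text
time_s: 2.5
ee_pos: [0.4843, 0.072, 0.0836]
tool_rot: [-3.137, 0.015, 0.401]
force: [-0.7, -0.4, -0.2]
gripper_width: 0.0537
grip_force: 0.0
```

```bash
python3 - <<'E'
from h import *
p,d=camera("scene");cv2.imwrite("pics/s1.png",cv2.resize(p[190:320,270:430,::-1],None,fx=4,fy=4,interpolation=cv2.INTER_CUBIC))
i=camera_info("scene");K=i["camera_matrix"];M=R.from_euler('xyz',i["orientation"]).as_matrix()
e=state()["ee_pos"];print(e)
for q in([.491,.074,.044],[.491,.074,.016],e):
    c=M.T@(np.array(q)-i["origin"]);w=K@c/c[2];print((w[:2]-[270,190])*4)
E
```

```text
[0.48744882 0.07219867 0.08729857]
[323.05124673 256.5434641 ]
[320.57573192 292.21750348]
[324.58939771 195.8683986 ]
```

View pics/s1.png

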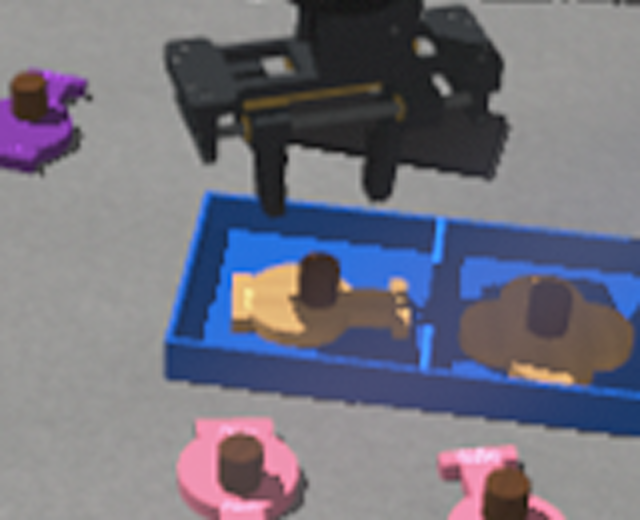

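The crop shows the knob top at (320,262), within about 1.5 px (unscaled) of the estimate, with the fingers straddling it. I'll shift x by +5 mm, descend and grip.

>>> {"api": "jog_arm", "payload": {"commands": [{"x": 0.005, "y": 0.001, "z": 0, "yaw": 0}, {"x": 0, "y": 0, "z": -0.025, "yaw": 0}, {"x": 0, "y": 0, "z": -0.02, "yaw": 0}, {"x": 0, "y": 0, "z": -0.01, "yaw": 0}, {"x": 0, "y": 0, "z": -0.008, "yaw": 0}, {"x": 0, "y": 0, "z": 0, "yaw": 0}, {"x": 0, "y": 0, "z": 0, "yaw": 0}]}}

```text
time_s: 3.25
ee_pos: [0.4975, 0.0736, 0.0289]
tool_rot: [3.141, -0.002, 0.401]
force: [0.9, 0.6, -0.1]
gripper_width: 0.0538
grip_force: 0.0
```

>>> {"api": "jog_arm", "payload": {"commands": [{"x": -0.004, "y": 0, "z": -0.004, "yaw": 0}, {"x": 0, "y": 0, "z": -0.003, "yaw": 0}, {"x": 0, "y": 0, "z": 0, "yaw": 0}]}}

```text
time_s: 3.55
ee_pos: [0.4918, 0.0735, 0.0204]
tool_rot: [-3.141, 0.001, 0.401]
force: [-0.8, 0.4, -0.7]
gripper_width: 0.0535
grip_force: 0.0
```

>>> {"api": "jog_arm", "payload": {"commands": [{"x": 0, "y": 0, "z": 0, "yaw": 0}, {"x": 0, "y": 0, "z": 0, "yaw": 0}, {"x": 0, "y": 0, "z": 0, "yaw": 0}, {"x": 0, "y": 0, "z": 0, "yaw": 0}, {"x": 0, "y": 0, "z": 0, "yaw": 0}, {"x": 0, "y": 0, "z": 0, "yaw": 0}], "fingers": 255, "grip_force": 25}}

```text
time_s: 4.15
ee_pos: [0.4925, 0.0735, 0.0208]
tool_rot: [3.141, -0.0, 0.401]
force: [-0.2, 0.0, 0.4]
gripper_width: 0.0254
grip_force: 25.0
```

Gripped at 25.4 mm, the knob's width. Lifting and carrying it to the pad.

>>> {"api": "jog_arm", "payload": {"commands": [{"x": 0, "y": 0, "z": 0.01, "yaw": 0}, {"x": 0, "y": 0, "z": 0.02, "yaw": 0}, {"x": 0, "y": 0, "z": 0.03, "yaw": 0}, {"x": 0, "y": 0, "z": 0.03, "yaw": 0}, {"x": 0, "y": -0.015, "z": 0, "yaw": 0}, {"x": 0, "y": -0.03, "z": 0, "yaw": 0}, {"x": 0, "y": -0.03, "z": 0, "yaw": 0}, {"x": 0, "y": -0.03, "z": 0, "yaw": 0}]}}

```text
time_s: 4.95
ee_pos: [0.4923, -0.0323, 0.1115]
tool_rot: [3.141, -0.001, 0.402]
force: [0.0, 0.1, -0.7]
gripper_width: 0.0253
grip_force: 25.0
```

>>> {"api": "jog_arm", "payload": {"commands": [{"x": 0.001, "y": -0.035, "z": 0, "yaw": 0}, {"x": 0.001, "y": -0.035, "z": 0, "yaw": 0}, {"x": 0.001, "y": -0.035, "z": 0, "yaw": 0}, {"x": 0.001, "y": -0.035, "z": 0, "yaw": 0}, {"x": 0.001, "y": -0.035, "z": 0, "yaw": 0}, {"x": 0, "y": -0.035, "z": 0, "yaw": 0}, {"x": 0, "y": -0.018, "z": 0, "yaw": 0}, {"x": 0, "y": 0, "z": 0, "yaw": 0}]}}

```text
time_s: 5.75
ee_pos: [0.4974, -0.2614, 0.1112]
tool_rot: [3.141, -0.0, 0.398]
force: [-0.3, -0.5, -1.3]
gripper_width: 0.0253
grip_force: 25.0
```

```bash
python3 - <<'E'
from h import *
p,d=camera("scene");cv2.imwrite("pics/s2.png",cv2.resize(p[150:330,140:320,::-1],None,fx=3,fy=3,interpolation=cv2.INTER_CUBIC))
s=state();print(s["ee_pos"],s["gripper_width"],s["force"])
E
```

```text
[ 0.49719451 -0.25988348  0.11088444] 0.02503041214102709 [-0.49895256 -0.24455025 -0.24556486]
```

View pics/s2.png

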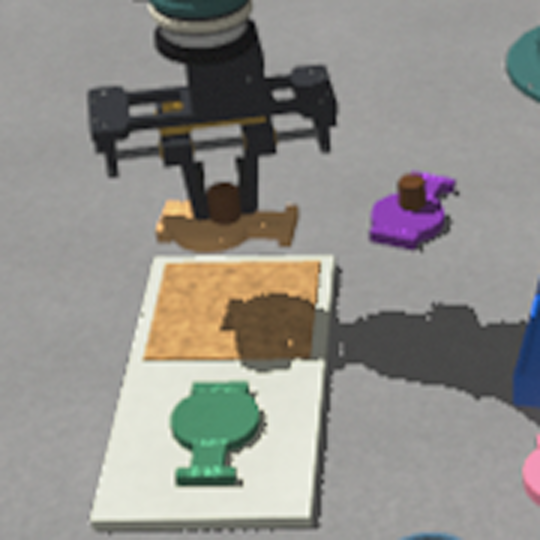

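The template is held level over the pad, which is at about (235,310) in the crop. The expected contact is at TCP z of about 0.031, so I'll lower to just above that.

>>> {"api": "jog_arm", "payload": {"commands": [{"x": 0, "y": 0, "z": -0.03, "yaw": 0}, {"x": 0, "y": 0, "z": -0.025, "yaw": 0}, {"x": 0, "y": 0, "z": -0.012, "yaw": 0}, {"x": 0, "y": 0, "z": -0.007, "yaw": 0}, {"x": 0, "y": 0, "z": -0.003, "yaw": 0}, {"x": 0, "y": 0, "z": 0, "yaw": 0}, {"x": 0, "y": 0, "z": 0, "yaw": 0}]}}

```text
time_s: 6.5
ee_pos: [0.4983, -0.2598, 0.0348]
tool_rot: [3.14, -0.001, 0.401]
force: [-0.0, -0.9, -0.8]
gripper_width: 0.0253
grip_force: 25.0
```

>>> {"api": "jog_arm", "payload": {"commands": [{"x": 0, "y": 0, "z": -0.002, "yaw": 0}, {"x": 0, "y": 0, "z": -0.001, "yaw": 0}, {"x": 0, "y": 0, "z": 0, "yaw": 0}, {"x": 0, "y": 0, "z": 0, "yaw": 0}]}}

```text
time_s: 6.9
ee_pos: [0.4974, -0.2596, 0.0308]
tool_rot: [3.141, -0.0, 0.401]
force: [-0.1, 0.2, -0.5]
gripper_width: 0.0256
grip_force: 25.0
```

>>> {"api": "jog_arm", "payload": {"commands": [{"x": 0, "y": 0, "z": -0.001, "yaw": 0}, {"x": 0, "y": 0, "z": 0, "yaw": 0}, {"x": 0, "y": 0, "z": 0, "yaw": 0}]}}

```text
time_s: 7.2
ee_pos: [0.4974, -0.2596, 0.0308]
tool_rot: [-3.141, 0.0, 0.401]
force: [-2.7, 1.8, 5.5]
gripper_width: 0.0256
grip_force: 25.0
```

Contact at 5.5 N. Releasing, then backing off upward.

>>> {"api": "jog_arm", "payload": {"commands": [{"x": 0, "y": 0, "z": 0, "yaw": 0}, {"x": 0, "y": 0, "z": 0, "yaw": 0}, {"x": 0, "y": 0, "z": 0, "yaw": 0}, {"x": 0, "y": 0, "z": 0, "yaw": 0}, {"x": 0, "y": 0, "z": 0, "yaw": 0}], "fingers": 100}}

```text
time_s: 7.7
ee_pos: [0.4973, -0.2595, 0.0296]
tool_rot: [-3.141, 0.0, 0.401]
force: [0.3, -0.0, 0.1]
gripper_width: 0.0537
grip_force: 0.0
```

>>> {"api": "jog_arm", "payload": {"commands": [{"x": 0, "y": 0, "z": 0.02, "yaw": 0}, {"x": 0, "y": 0, "z": 0.04, "yaw": 0}, {"x": 0, "y": 0, "z": 0.04, "yaw": 0}, {"x": 0, "y": 0, "z": 0.04, "yaw": 0}, {"x": 0, "y": -0.04, "z": 0, "yaw": 0}, {"x": 0, "y": -0.04, "z": 0, "yaw": 0}, {"x": 0, "y": -0.04, "z": 0, "yaw": 0}, {"x": 0, "y": -0.04, "z": 0, "yaw": 0}]}}

```text
time_s: 8.5
ee_pos: [0.4973, -0.4209, 0.1699]
tool_rot: [3.141, -0.0, 0.401]
force: [0.7, 0.5, -0.7]
gripper_width: 0.0536
grip_force: 0.0
```

>>> {"api": "jog_arm", "payload": {"commands": [{"x": 0, "y": -0.04, "z": 0, "yaw": 0}, {"x": 0, "y": -0.04, "z": 0, "yaw": 0}, {"x": 0, "y": -0.04, "z": 0, "yaw": 0}, {"x": 0, "y": -0.04, "z": 0, "yaw": 0}, {"x": 0, "y": 0, "z": 0, "yaw": 0}, {"x": 0, "y": 0, "z": 0, "yaw": 0}]}}

```text
time_s: 9.1
ee_pos: [0.4967, -0.5799, 0.1686]
tool_rot: [-3.14, 0.0, 0.399]
force: [-0.5, -0.3, 0.2]
gripper_width: 0.0534
grip_force: 0.0
```

```bash
python3 - <<'E'
from h import *
p,d=camera("top");cv2.imwrite("pics/t3.png",cv2.resize(p[180:290,100:490,::-1],None,fx=2,fy=2,interpolation=cv2.INTER_CUBIC))
i=camera_info("top");K=i["camera_matrix"];M=R.from_euler('xyz',i["orientation"]).as_matrix()
for q in([.498,-.26,.054],[.498,-.26,.014]):
    c=M.T@(np.array(q)-i["origin"]);w=K@c/c[2];print((w[:2]-[100,180])*2)
E
```

```text
[676.41977266  99.83636676]
[667.09665069 104.74092003]
```

View pics/t3.png

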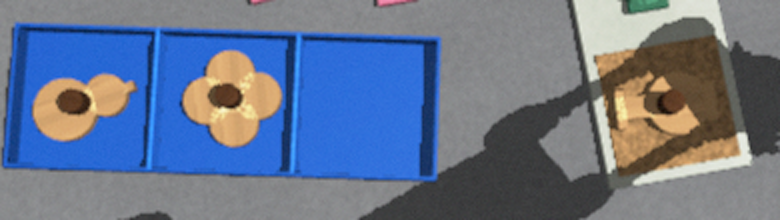

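The vase template lies knob up on the pad, with its knob top at (673,100) in the crop against an ideal (676,100), about 3 mm off. The gourd at (72,102) and the flower at (228,97) are still in their bins. Handing in.

```bash
python3 -c "
from station import *
print(finish_job())"
```

```text
the job is handed in; nothing more can be done
None
```

The wooden vase template, which matches the green sample, now lies knob up on the cork pad, about 3 mm off centre by the camera; the gourd and flower were never touched and are still in their bins, and the job was handed in at about 9 s (no verdict was shown).

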